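Feed one dark dowel blank from the gated dispenser

TASK

With the fingertips, push the yellow post on the small blue tray sideways until the tray has slid fully to the end of its travel, in front of the dispenser lane that holds the dark dowel. Then press down the red pad of that lane's rocking lever and keep it down until the gate has let the dark dowel roll out into the tray, and let the lever come back up so that the gate is shut again. Do not touch the dowels or the gates, leave the pale dowel waiting behind its shut gate, and do not disturb the things lying around.

Things in the scene. Friction and masses are not known exactly. Their poses are not given: they have to be found in the camera images.
- dispenser: Plywood dowel dispenser fixed to the table, 270 (x) x 210 x 12 mm base, at most 120 mm high; origin at the centre of its underside. x points from the tray (front) to the rear, y to its left, z up. Two lanes, centres at y = +36 and -36 mm, walls to z = 80 mm, slope down to the front and end at x = -42 mm, 44 mm up, over the tray's rear edge. Gates hang at x = 8 mm.
- dark_dowel: Dark brown wooden dowel blank, 30 mm diameter, 38 mm long, loose, lying across its lane behind the gate; origin at its centre, own y axis along its length. In either the left or the right lane (sign of its y in the dispenser's frame). It rolls out by itself when the gate is lifted, in about 1 s.
- pale_dowel: The same dowel blank in pale wood, origin at its centre; in the other lane.
- tray (a joint): Slide of the blue catch tray along the dispenser's y axis, m: 0 = middle (in front of neither lane), +0.036 = end stop to the left, in front of the left lane, -0.036 = end stop to the right, in front of the right lane. Stays where it is left; needs about 1 N to slide.
- pocket (a point): Centre of the tray's inner floor (inner size 60 (x) x 54 (y) mm), 20 mm above the table, at x = -80 mm in the dispenser's frame; axes as the dispenser's. Front wall 44 mm, side walls 32 mm, rear wall 14 mm above this floor.
- post_top (a point): Top centre of the upright yellow post, 14 mm diameter, on the front of the tray, 103 mm above the table; the post is free on its left and right sides from its top down to 55 mm above the table. It moves with the tray; x = -122 mm in the dispenser's frame.
- lever_left (a joint): Rocking lever of the left lane, rad: 0 = at rest, gate shut; grows to 0.55 (stop) as its red pad is pressed down. The gate clears a dowel above about 0.38. A spring brings it back to 0. Its inner end carries the steel gate plate. Pivot axis along the dispenser's x at y = +86 mm, z = 105 mm.
- lever_right (a joint): Rocking lever of the right lane, the same, pivot at y = -86 mm.
- pad_left (a point): Top centre of the left lever's round red pad, 32 mm diameter, 115 mm above the table at rest, 50 mm outboard of the pivot (y = +136 mm in the dispenser's frame); pressed fully it goes 27 mm down, against 2.5 N at first and 7 N at the bottom. Nothing stands beneath it.
- pad_right (a point): Top centre of the right lever's red pad, the same, at y = -136 mm in the dispenser's frame.
- tape_roll: Roll of masking tape, 96 mm diameter, 24 mm high, bystander; origin at the centre of its underside.
- sanding_block: Cork sanding block 65 x 100 x 30 mm, bystander; origin at the centre of its underside.
- offcut: Wooden offcut 45 x 50 x 40 mm, bystander; origin at the centre of its underside.
Things that resemble listed ones, but are neither listed nor needed, are in the scene too. There is more than one size of the dark_dowel; the one meant has the size given above.

How it is judged:
On the way, in this order (a step that is already met when the one before it is completed fails the run):
1. the tray is slid to its end in front of the dark dowel's lane, the dark dowel still behind its gate (x of dark_dowel in the frame of dispenser above 0.015 m and ((y of dark_dowel in the frame of dispenser above 0 m and value of joint tray above 0.029 m) or (y of dark_dowel in the frame of dispenser below 0 m and value of joint tray below -0.029 m))), for 0.1 s.
2. the lever of that lane is pressed and its gate rises (((y of dark_dowel in the frame of dispenser above 0 m and value of joint lever_left above 0.12 rad) or (y of dark_dowel in the frame of dispenser below 0 m and value of joint lever_right above 0.12 rad))), for 0.02 s.
3. the dark dowel lies in the tray (x of dark_dowel in the frame of pocket between -0.03 and 0.03 m and y of dark_dowel in the frame of pocket between -0.027 and 0.027 m and z of dark_dowel in the frame of pocket between 0 and 0.03 m), for 0.2 s.
At the end, for the whole second after the job is handed in: The dark dowel lies at rest in the tray, the tray is within 7 mm of its end stop in front of the lane the dark dowel came from, both levers are back up (under 0.05 rad, gates shut), and the pale dowel is still behind its gate (moved under 15 mm) (all of step 3 and linear speed of dark_dowel below 0.03 m/s and ((y of pale_dowel in the frame of dispenser below 0 m and value of joint tray above 0.029 m) or (y of pale_dowel in the frame of dispenser above 0 m and value of joint tray below -0.029 m)) and value of joint each of lever_left, lever_right below 0.05 rad and distance of pale_dowel from where it was at the start of the episode below 0.015 m); the robot touches nothing.
It fails at once if a dowel is touched by the robot (contact force between any of the fingers, the arm and dark_dowel above 0.3 N or contact force between any of the fingers, the arm and pale_dowel above 0.3 N).
It fails at once if a gate is touched by the robot instead of the lever's pad (contact force between any of the fingers, the arm and lever_left_c3 above 0.3 N or contact force between any of the fingers, the arm and lever_left_c4 above 0.3 N or contact force between any of the fingers, the arm and lever_right_c3 above 0.3 N or contact force between any of the fingers, the arm and lever_right_c4 above 0.3 N).
It fails at once if the pale dowel is let out (distance of pale_dowel from where it was at the start of the episode above 0.02 m).
It fails at once if a bystander is moved by more than 20 mm (distance of any of tape_roll, sanding_block, offcut from where it was at the start of the episode above 0.02 m).
It also fails if it takes over 40 s, if anything falls off the work surface, if the arm or the gripper's body presses on something with over 40 N, if the wrist force passes 120 N, or if a joint passes its speed limit or range.

ROBOT

A 7-joint arm with a two-finger parallel gripper is mounted at the origin on a cart in front of the work surface, level with it; the furniture and walls round the work are solid. World frame = base frame: x ahead of the robot, y to its left, z up, the work surface at z = 0. Lengths are in m, angles in rad, forces in N, time in s.
With the tool pointing down it reaches from about 0.4 to 0.875 m from the base axis. Payload 19.3 kg.
Tool frame: the origin (TCP) lies between the finger pads; the fingertips stand 14 mm ahead of it and the grasp point (between the pads) lies 5 mm behind it; z points along the fingers, y is the line along which they close (so a half turn about z gives the same grasp; the last joint's range is limited). The gripper opens to 85 mm and grips with 20 to 120 N. Pads are 22 mm wide; open, the fingers measure 114 mm over their backs; the gripper's body (76 mm by 85 mm) begins 54 mm behind the grasp point. The pads swing forward as they close: fully open they stand 13 mm farther back than shut.
Start: joints at [-1.322, 0.521, -0.036, 1.599, 0.021, 1.021, -0.113], TCP at [0.196, 0.593, 0.245] pointing down, gripper open.
Joint ranges: [-2.91, 2.91], [-0.3, 2.13], [-1.5, 1.42], [0.17, 2.43], [-1.26, 4.41], [0.16, 1.93], [-2.52, 2.52]. Speed limits (rad/s): [1.89, 1.89, 2.39, 2.39, 3.01, 3.01, 3.01].

INTERFACE

Orientations are given as a rotation vector (axis times angle).
In Python, from rig import arm gives the robot as it stands.
- The arm moves only by the tool arm_command, never from a script. Its argument "plan" is a list of rows, each an object of numbers: "grip": the closure, from -1 (fully open) to 1 (shut); "x", "y", "z": the shift along the tool's x, y, z in cm; "spin": the turn about the tool's z in degrees. In form: [{"grip": .., "x": .., "y": .., "z": .., "spin": ..}, ...]. A call has 1 to 12 rows; each row shifts and turns the commanded pose from where the row before left it, along the tool's axes as they then stand; what a row does not reach is not made up. A row lasts 1/10 s, in which the tool goes at most 50 mm and 8.59 degrees, less where a joint would pass 70% of its speed; a pose out of reach is approached as far as the arm can. A call is refused whole if a number of a shift passes 5 or a number of a turn 8.59, either way. A call with a gripper value outside its range is refused whole. The fingers move at their own pace and stop on an object; "newtons" is the grip in N (left out, the last holds). Time passes only in rows, so rows that do not move let the fingers close. It gives the time, the measured TCP pose, the force, the opening and the grip force at its end, in the units of the state.
- arm.get_state(): the state, without advancing time (a new reading comes with each control period).
- arm.grab_frame(name): name is "side" or "top" or "wrist"; returns (picture, depth): 400x640x3 uint8, blue, green, red; 400x640 float32, m along the optical axis (not along the pixel's ray), 0 where there is no reading.
- arm.camera_model(name): a dict with "intrinsics" (3x3 intrinsics, pixels), "k1" (the pictures are not rectified: a ray, as slopes to the right and down, at radius r is drawn at 1 + k1 r^2 times it, then the intrinsics apply), "origin" and "rotation" of the camera in the world. Camera axes: x right, y up, looking along -z (the intrinsics and any distortion apply to the point x, -y, -z); pixel columns grow to the right and rows downward; lengths in m; the calibration is good to about 2 mm. A picture is of the moment at which its call begins: read the wrist's pose just before it. camera_model takes no time and is no camera call; for the wrist camera it gives the pose at the moment of the call.
- arm.close_job(): hands the job in; it is judged then, once.
The state is a dict: "t": time; "joint_pos": joint angles; "dq": joint speeds; "tau": joint torques, N m; "tool_pos": TCP position; "tcp_rot": TCP orientation; "force": force on the tool from outside, world axes, zero at the start; "ft_torque": the same for the moment, N m; "opening": opening from 0.0 (shut) to 1.0 (fully open); "gripper_force": force on a finger pad.
Only numpy, scipy, OpenCV 4.12 (cv2) and the standard library are available. Lean on these libraries where they do the work, as an engineer would, in place of code of your own. Each camera call takes 0.05 s, during which the arm holds its last target. There are 200 camera calls.

## Working session

There is one attempt and no reset: what is moved stays moved. The work goes in short steps, Python scripts to look and compute and a tool call to move; the robot and the scene stay as the last step left them, time stands still between calls to the robot, and variables do not carry over. Pictures are saved under pics/ and viewed, at most 10 in all, crops included, and the job is handed in when it is done.

Besides the shell and the picture viewer there is one more tool, called by a JSON object that holds its "name" and its "arguments", one argument or row to a line. arm_command: Moves the arm, as the interface text tells. Its arguments: {"type":"object","properties":{"plan":{"type":"array","items":{"type":"object","properties":{"grip":{"type":"number"},"x":{"type":"number"},"y":{"type":"number"},"z":{"type":"number"},"spin":{"type":"number"}}}},"newtons":{"type":"number"}},"required":["plan"]}

```bash
mkdir -p pics; cat > h.py <<'E'
import numpy as np,cv2
from rig import arm
def ray(m,u,v):
    K=np.array(m["intrinsics"]);k=m["k1"]
    d=np.array([(u-K[0,2])/K[0,0],(v-K[1,2])/K[1,1]]);p=d.copy()
    for _ in range(20): p=d/(1+k*(p@p))
    return np.array(m["origin"]),np.array(m["rotation"])@np.array([p[0],-p[1],-1])
def onz(m,u,v,z):
    o,r=ray(m,u,v);return o+r*(z-o[2])/r[2]
def dep(m,u,v,D):
    o,r=ray(m,u,v);return o+r*D[int(v),int(u)]
E
python3 - <<'E'
from h import *
import pickle
s=arm.get_state();print(s)
o={}
for n in("top","side"):
    im,d=arm.grab_frame(n);cv2.imwrite(f"pics/{n}0.png",im);o[n]=(im,d,arm.camera_model(n))
pickle.dump(o,open("o.pkl","wb"))
E
```

```text
{'t': 0.0, 'joint_pos': array([-1.32220558,  0.52201286, -0.0363113 ,  1.60000611,  0.0211784 ,
        1.02111591, -0.11280785]), 'dq': array([ 0.00032859, -0.00105369,  0.00094856, -0.00034628,  0.00065845,
       -0.00028496, -0.00251165]), 'tau': array([ 9.76547722e-05, -9.27123499e+01,  1.97983392e+00, -3.69912887e+01,
        1.78195559e-02,  8.49643489e-03,  2.15311928e-05]), 'tool_pos': array([0.19582164, 0.59318443, 0.2447273 ]), 'tcp_rot': array([-4.98686714e-01, -3.10164705e+00,  1.81055859e-03]), 'force': array([-0.12487663,  0.27418162, -0.40061306]), 'ft_torque': array([ 0.02093443, -0.04242947,  0.03707956]), 'gripper_force': 0.0, 'opening': 0.9965573504371763}
```

View pics/top0.png

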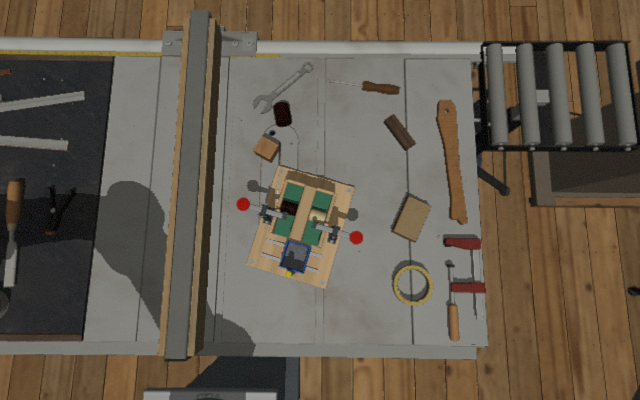

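View pics/side0.png

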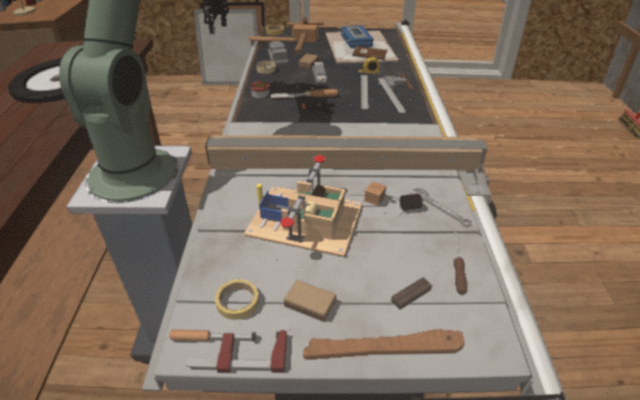

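```bash
cat > m.py <<'E'
from h import *
import pickle
o=pickle.load(open("o.pkl","rb"))
for n in("top","side"):
    im,d,m=o[n];print(n,m["origin"])
    h=cv2.cvtColor(im,cv2.COLOR_BGR2HSV)
    for nm,lo,hi,z in(("red",(0,200,130),(6,255,255),.115),("yel",(26,180,120),(34,255,255),.1)):
        k=cv2.inRange(h,lo,hi);c,_,st,ce=0,*cv2.connectedComponentsWithStats(k)[1:]
        for s,q in zip(st[1:],ce[1:]):
            if s[4]>8: print(nm,q.round(1),s[4],"plane",onz(m,*q,z).round(4),"dep",dep(m,*q,d).round(3))
im,d,m=o["top"]
for nm,u,v in(("fenceTop",200,200),("fence",200,120),("fence",180,300),("tableL",150,150),("dark",288,208),("pale",318,212),("bigdark",282,114),("tape",430,285),("sand",410,217),("offcut",266,148),("ctr",306,222)):
    print(nm,dep(m,u,v,d).round(3))
cv2.imwrite("pics/c.png",cv2.resize(im[100:300,220:440],None,fx=2.9,fy=2.9,interpolation=cv2.INTER_CUBIC))
E
python3 m.py
```

```text
top [ 0.44673283 -0.25886733  0.99186634]Traceback (most recent call last):
  File "m.py", line 10, in <module>
    if s[4]>8: print(nm,q.round(1),s[4],"plane",onz(m,*q,z).round(4),"dep",dep(m,*q,d).round(3))
                                                ~~~^^^^^^^^
  File "h.py", line 9, in onz
    o,r=ray(m,u,v);return o+r*(z-o[2])/r[2]
                                       ~^^^
IndexError: invalid index to scalar variable.
```

```bash
sed -i 's/np.array(m\["rotation"\])@/cv2.Rodrigues(np.array(m["rotation"],float))[0]@/' h.py; python3 m.py
```

```text
top [ 0.44673283 -0.25886733  0.99186634]
red [242.7 203.8] 111 plane [ 0.584  -0.0831  0.115 ] dep [ 0.584 -0.083  0.114]
red [355.9 237.2] 110 plane [ 0.5097 -0.3432  0.115 ] dep [ 0.51  -0.343  0.115]
yel [288.4 273.7] 25 plane [ 0.4267 -0.1909  0.1   ] dep [ 0.427 -0.191  0.102]
side [ 0.58913592 -1.11622647  0.8217451 ]
fenceTop [0.598 0.027 0.078]
fence [0.8   0.039 0.078]
fence [0.365 0.058 0.078]
tableL [ 0.745  0.193 -0.   ]
dark [ 0.579 -0.186  0.088]
pale [ 0.571 -0.257  0.084]
bigdark [ 0.833 -0.161  0.041]
tape [ 0.402 -0.532  0.022]
sand [ 0.568 -0.487  0.028]
offcut [ 0.741 -0.122  0.039]
ctr [ 0.548 -0.228  0.067]
```

View pics/c.png

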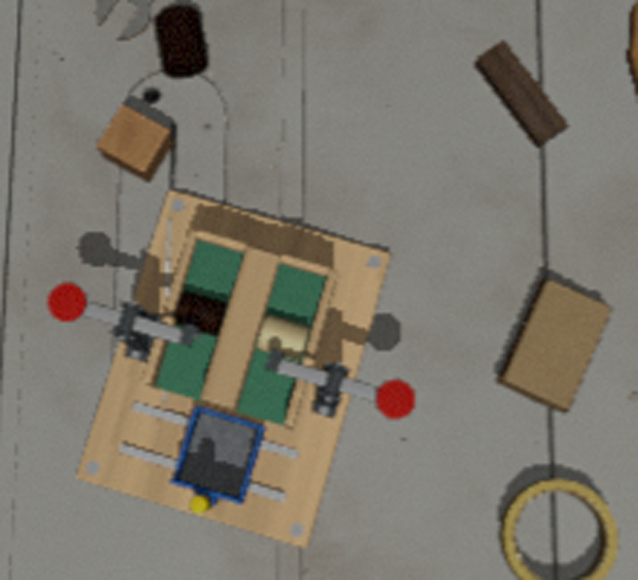

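Shown: crop has red pads (67,301) left and (395,399) right, the dark dowel at (203,310) in the left lane, the pale dowel at (283,335) in the right lane, the yellow post at (200,504), and the tray at about -12 mm. Candidates for the dark dowel in the top view are the dowel in the lane (288,208), the larger loose one (282,114) and the dark block (400,132); I choose the one in the lane. So it's the left lane: push the post to +y, then press the left pad (0.584,-0.083).

{"name": "arm_command", "arguments": {
  "plan": [
    {"grip": 1,"x": -3.7,"y": -2.4},
    {"grip": 1,"x": -3.7,"y": -2.4},
    {"grip": 1,"x": -3.7,"y": -2.4},
    {"grip": 1,"x": -3.7,"y": -2.4},
    {"grip": 1,"x": -3.7,"y": -2.4},
    {"grip": 1,"x": -3.7,"y": -2.4},
    {"grip": 1,"x": -3.7,"y": -2.4},
    {"grip": 1,"x": -3.7,"y": -2.4},
    {"grip": 1,"x": -3.7,"y": -2.4},
    {"grip": 1,"x": -3.7,"y": -2.4}
  ],
  "newtons": 30
}}

```text
invalid input at $.plan[0]: expected keys grip, x, y, z, spin
```

{"name": "arm_command", "arguments": {
  "plan": [
    {"grip": 1,"x": -3.7,"y": -2.4,"z": 0,"spin": 0},
    {"grip": 1,"x": -3.7,"y": -2.4,"z": 0,"spin": 0},
    {"grip": 1,"x": -3.7,"y": -2.4,"z": 0,"spin": 0},
    {"grip": 1,"x": -3.7,"y": -2.4,"z": 0,"spin": 0},
    {"grip": 1,"x": -3.7,"y": -2.4,"z": 0,"spin": 0},
    {"grip": 1,"x": -3.7,"y": -2.4,"z": 0,"spin": 0},
    {"grip": 1,"x": -3.7,"y": -2.4,"z": 0,"spin": 0},
    {"grip": 1,"x": -3.7,"y": -2.4,"z": 0,"spin": 0},
    {"grip": 1,"x": -3.7,"y": -2.4,"z": 0,"spin": 0},
    {"grip": 1,"x": -3.7,"y": -2.4,"z": 0,"spin": 0}
  ],
  "newtons": 30
}}

```text
t: 1.1
tool_pos: [0.4728, 0.248, 0.2452]
tcp_rot: [-0.498, -3.102, 0.0]
force: [0.8, 0.2, -0.4]
opening: -0.002
gripper_force: 0.0
```

{"name": "arm_command", "arguments": {
  "plan": [
    {"grip": 1,"x": -0.96,"y": -4.7,"z": 0,"spin": 0},
    {"grip": 1,"x": -0.96,"y": -4.7,"z": 0,"spin": 0},
    {"grip": 1,"x": -0.96,"y": -4.7,"z": 0,"spin": 0},
    {"grip": 1,"x": -0.96,"y": -4.7,"z": 0,"spin": 0},
    {"grip": 1,"x": -0.96,"y": -4.7,"z": 0,"spin": 0},
    {"grip": 1,"x": -0.96,"y": -4.7,"z": 0,"spin": 0},
    {"grip": 1,"x": -0.96,"y": -4.7,"z": 0,"spin": 0},
    {"grip": 1,"x": -0.96,"y": -4.7,"z": 0,"spin": 0},
    {"grip": 1,"x": -0.96,"y": -4.7,"z": 0,"spin": 0},
    {"grip": 1,"x": -0.96,"y": -4.7,"z": 0,"spin": 0},
    {"grip": 1,"x": 0,"y": 0,"z": 0,"spin": 2.4}
  ],
  "newtons": 30
}}

```text
t: 2.2
tool_pos: [0.414, -0.2326, 0.2453]
tcp_rot: [0.575, 3.088, -0.003]
force: [-0.0, 1.8, 0.5]
opening: 0.003
gripper_force: 0.0
```

```bash
python3 - <<'E'
from h import *
s=arm.get_state();print(s["t"],s["tool_pos"],s["tcp_rot"],s["force"])
R=cv2.Rodrigues(s["tcp_rot"])[0];print(R.round(3))
m=arm.camera_model("wrist");im,d=arm.grab_frame("wrist");cv2.imwrite("pics/w1.png",im)
h=cv2.cvtColor(im,cv2.COLOR_BGR2HSV)
for nm,lo,hi,z in(("red",(0,200,100),(6,255,255),.115),("yel",(26,180,100),(34,255,255),.103)):
    _,_,st,ce=cv2.connectedComponentsWithStats(cv2.inRange(h,lo,hi))
    for a,q in zip(st[1:],ce[1:]):
        if a[4]>30: print(nm,q.round(),a,onz(m,*q,z).round(4),dep(m,*q,d).round(4))
E
```

```text
2.2 [ 0.41402771 -0.23256924  0.24534849] [ 0.57462939  3.08846223 -0.00324106] [-0.03162928  1.81112506  0.53822348]
[[-0.933  0.36  -0.   ]
 [ 0.36   0.933 -0.002]
 [-0.001 -0.002 -1.   ]]
```

View pics/w1.png

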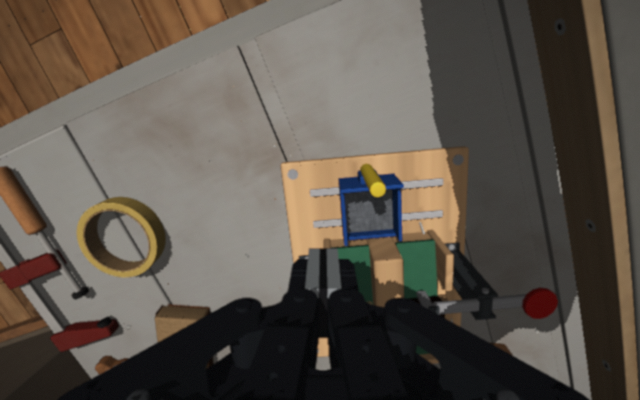

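```bash
python3 - <<'E'
from h import *
m=arm.camera_model("wrist")
print("post",onz(m,378,187,.103),"padL",onz(m,541,303,.115))
y=np.array([.274,.962]);x=np.array([.962,-.274])
print("tray outer L/R corners", onz(m,400,178,.064),onz(m,341,183,.064))
E
```

```text
post [ 0.4277855 -0.1854967  0.103    ] padL [ 0.58555506 -0.07874557  0.115     ]
tray outer L/R corners [ 0.43926136 -0.16043251  0.064     ] [ 0.42338118 -0.21510391  0.064     ]
```

{"name": "arm_command", "arguments": {
  "plan": [
    {"grip": 1,"x": 0,"y": 0,"z": 3,"spin": -5.2},
    {"grip": 1,"x": 0,"y": 0,"z": 4,"spin": 0},
    {"grip": 1,"x": 0,"y": 0,"z": 4,"spin": 0},
    {"grip": 1,"x": -0.2,"y": 0,"z": 3,"spin": 0},
    {"grip": 1,"x": 0,"y": 0,"z": 2,"spin": 0},
    {"grip": 1,"x": 0,"y": 0,"z": 0,"spin": 0},
    {"grip": 1,"x": 0,"y": 1,"z": 0,"spin": 0},
    {"grip": 1,"x": 0,"y": 1,"z": 0,"spin": 0},
    {"grip": 1,"x": 0,"y": 1,"z": 0,"spin": 0},
    {"grip": 1,"x": 0,"y": 0,"z": 0,"spin": 0}
  ]
}}

```text
t: 3.25
tool_pos: [0.4268, -0.1966, 0.0861]
tcp_rot: [0.418, 3.112, 0.001]
force: [-0.8, -0.4, 0.1]
opening: -0.002
gripper_force: 0.0
```

```bash
python3 - <<'E'
from h import *
s=arm.get_state();print(s["t"],s["tool_pos"],s["force"]);R=cv2.Rodrigues(s["tcp_rot"])[0];print(R[:2,1])
im,d=arm.grab_frame("wrist");cv2.imwrite("pics/w2.png",im)
E
```

```text
3.25 [ 0.42683489 -0.19656441  0.08605123] [-0.8225178  -0.43843666  0.10078601]
[0.26411077 0.96449215]
```

View pics/w2.png

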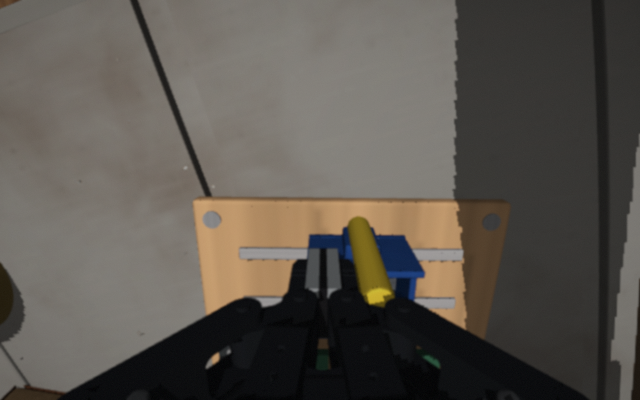

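The post leans just right of the closed fingers (365,260), in or near contact; keep pushing.

{"name": "arm_command", "arguments": {
  "plan": [
    {"grip": 1,"x": 0,"y": 0.6,"z": 0,"spin": 0},
    {"grip": 1,"x": 0,"y": 0.6,"z": 0,"spin": 0},
    {"grip": 1,"x": 0,"y": 0.6,"z": 0,"spin": 0},
    {"grip": 1,"x": 0,"y": 0.6,"z": 0,"spin": 0},
    {"grip": 1,"x": 0,"y": 0.6,"z": 0,"spin": 0},
    {"grip": 1,"x": 0,"y": 0,"z": 0,"spin": 0}
  ]
}}

```text
t: 3.9
tool_pos: [0.434, -0.1685, 0.0852]
tcp_rot: [-0.421, -3.113, -0.001]
force: [-0.7, 0.0, 0.6]
opening: 0.0
gripper_force: 0.0
```

{"name": "arm_command", "arguments": {
  "plan": [
    {"grip": 1,"x": 0,"y": 0.3,"z": 0,"spin": 0},
    {"grip": 1,"x": 0,"y": 0.3,"z": 0,"spin": 0},
    {"grip": 1,"x": 0,"y": 0,"z": 0,"spin": 0}
  ]
}}

```text
t: 4.2
tool_pos: [0.4354, -0.1635, 0.0853]
tcp_rot: [-0.422, -3.113, -0.0]
force: [-0.0, -0.5, -0.7]
opening: 0.002
gripper_force: 0.0
```

{"name": "arm_command", "arguments": {
  "plan": [
    {"grip": 1,"x": 0,"y": 0.3,"z": 0,"spin": 0},
    {"grip": 1,"x": 0,"y": 0.3,"z": 0,"spin": 0},
    {"grip": 1,"x": 0,"y": 0,"z": 0,"spin": 0}
  ]
}}

```text
t: 4.5
tool_pos: [0.4357, -0.1621, 0.0854]
tcp_rot: [0.43, 3.112, -0.007]
force: [-8.5, -33.2, -2.2]
opening: -0.003
gripper_force: 16.6
```

```bash
python3 - <<'E'
from h import *
s=arm.get_state();print(s["t"],s["tool_pos"],s["force"])
im,d=arm.grab_frame("wrist");im2,d2=arm.grab_frame("top")
a=cv2.resize(im[150:,150:550],(640,400));b=cv2.resize(im2[170:300,230:370],None,fx=4,fy=4)[:,:];b=cv2.resize(b,(430,400))
cv2.imwrite("pics/w3.png",cv2.resize(np.hstack([a,b]),(800,299)))
E
```

```text
4.5 [ 0.43567464 -0.16214611  0.08536382] [ -8.45664893 -33.21923758  -2.19126367]
```

View pics/w3.png

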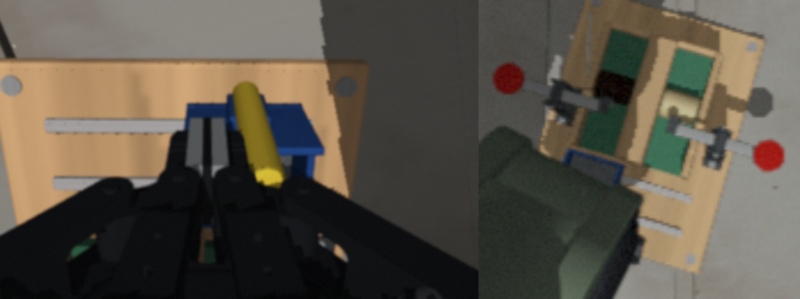

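{"name": "arm_command", "arguments": {
  "plan": [
    {"grip": 1,"x": 0,"y": -1.0,"z": 0,"spin": 0},
    {"grip": 1,"x": 0,"y": -1.0,"z": 0,"spin": 0},
    {"grip": 1,"x": 0,"y": 0,"z": -4,"spin": 0},
    {"grip": 1,"x": 0,"y": 0,"z": -4,"spin": 0},
    {"grip": 1,"x": 0,"y": 0,"z": -4,"spin": 0},
    {"grip": 1,"x": -3,"y": 3.3,"z": 0,"spin": 0},
    {"grip": 1,"x": -3,"y": 3.3,"z": 0,"spin": 0},
    {"grip": 1,"x": -3,"y": 3.3,"z": 0,"spin": 0},
    {"grip": 1,"x": -3,"y": 3.3,"z": 0,"spin": 0},
    {"grip": 1,"x": 0,"y": 0,"z": 0,"spin": 0}
  ]
}}

```text
t: 5.6
tool_pos: [0.5861, -0.0776, 0.2046]
tcp_rot: [0.414, 3.113, 0.003]
force: [-1.0, -0.8, -0.1]
opening: -0.006
gripper_force: 0.0
```

```bash
python3 - <<'E'
from h import *
s=arm.get_state();print(s["t"],s["tool_pos"],s["force"])
R=cv2.Rodrigues(s["tcp_rot"])[0]
m=arm.camera_model("wrist");im,d=arm.grab_frame("wrist")
h=cv2.cvtColor(im,cv2.COLOR_BGR2HSV);k=cv2.inRange(h,(0,150,60),(8,255,255))|cv2.inRange(h,(174,150,60),(180,255,255))
_,_,st,ce=cv2.connectedComponentsWithStats(k)
for a,q in zip(st[1:],ce[1:]):
    if a[4]>60: print(q.round(),a,onz(m,*q,.115).round(4),dep(m,*q,d).round(4))
print("to pad in tool axes cm",100*R.T@(np.array([.585,-.081,.115])-s["tool_pos"]))
cv2.imwrite("pics/w4.png",im)
E
```

```text
5.6 [ 0.58612376 -0.07759505  0.20460607] [-1.04763688 -0.82840261 -0.13544711]
[318. 213.] [ 297  191   43   44 1467] [ 0.5856 -0.0814  0.115 ] [ 0.5854 -0.0813  0.1155]
to pad in tool axes cm [ 0.02562659 -0.37475678  8.95990801]
```

View pics/w4.png

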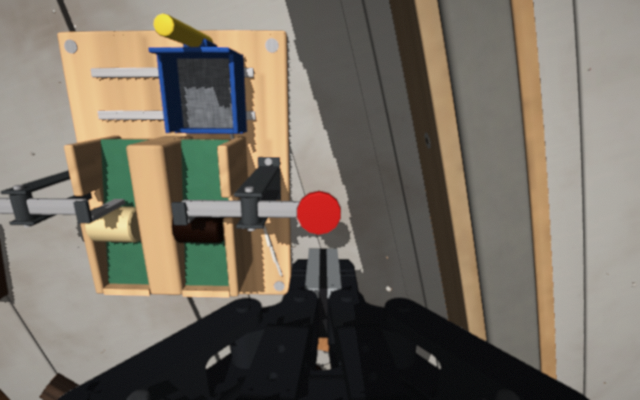

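The tray (203,90) stands in front of the dark dowel's lane; pad at (318,213) is under the tool. Press.

{"name": "arm_command", "arguments": {
  "plan": [
    {"grip": 1,"x": 0,"y": -0.3,"z": 3,"spin": 0},
    {"grip": 1,"x": 0,"y": 0,"z": 3,"spin": 0},
    {"grip": 1,"x": 0,"y": 0,"z": 1.4,"spin": 0},
    {"grip": 1,"x": 0,"y": 0,"z": 0.9,"spin": 0},
    {"grip": 1,"x": 0,"y": 0,"z": 0.9,"spin": 0},
    {"grip": 1,"x": 0,"y": 0,"z": 0.8,"spin": 0},
    {"grip": 1,"x": 0,"y": 0,"z": 0,"spin": 0},
    {"grip": 1,"x": 0,"y": 0,"z": 0,"spin": 0}
  ]
}}

```text
t: 6.45
tool_pos: [0.5821, -0.0854, 0.1069]
tcp_rot: [0.424, 3.111, 0.0]
force: [-4.7, 1.3, 13.6]
opening: -0.0
gripper_force: 5.6
```

{"name": "arm_command", "arguments": {
  "plan": [
    {"grip": 1,"x": 0,"y": 0,"z": 0,"spin": 0},
    {"grip": 1,"x": 0,"y": 0,"z": 0,"spin": 0},
    {"grip": 1,"x": 0,"y": 0,"z": 0,"spin": 0},
    {"grip": 1,"x": 0,"y": 0,"z": 0,"spin": 0},
    {"grip": 1,"x": 0,"y": 0,"z": 0,"spin": 0},
    {"grip": 1,"x": 0,"y": 0,"z": 0,"spin": 0},
    {"grip": 1,"x": 0,"y": 0,"z": 0,"spin": 0},
    {"grip": 1,"x": 0,"y": 0,"z": 0,"spin": 0}
  ]
}}

```text
t: 7.25
tool_pos: [0.5821, -0.0854, 0.1069]
tcp_rot: [0.423, 3.111, 0.0]
force: [-3.6, 0.9, 14.0]
opening: -0.007
gripper_force: 5.6
```

```bash
python3 - <<'E'
from h import *
s=arm.get_state();print(s["t"],s["tool_pos"],s["force"])
im,d=arm.grab_frame("wrist")
im2,_=arm.grab_frame("side")
b=cv2.resize(im2[150:260,230:380],(545,400))
cv2.imwrite("pics/w5.png",cv2.resize(np.hstack([im,b]),(800,270)))
E
```

```text
7.25 [ 0.58214387 -0.08539478  0.10694762] [-3.63256617  0.87689377 13.97953729]
```

View pics/w5.png

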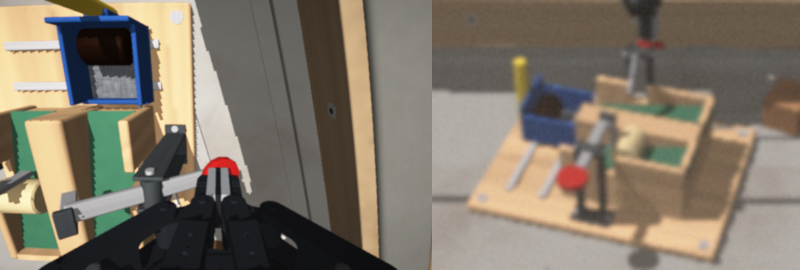

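The dark dowel lies in the tray (105,48), and the pale one is still behind its gate (20,195). Release slowly and lift clear.

{"name": "arm_command", "arguments": {
  "plan": [
    {"grip": 1,"x": 0,"y": 0,"z": -0.6,"spin": 0},
    {"grip": 1,"x": 0,"y": 0,"z": -0.8,"spin": 0},
    {"grip": 1,"x": 0,"y": 0,"z": -1,"spin": 0},
    {"grip": 1,"x": 0,"y": 0,"z": -2,"spin": 0},
    {"grip": 1,"x": 0,"y": 0,"z": -4,"spin": 0},
    {"grip": 1,"x": 0,"y": 0,"z": -4,"spin": 0},
    {"grip": 1,"x": 0,"y": 0,"z": 0,"spin": 0},
    {"grip": 1,"x": 0,"y": 0,"z": 0,"spin": 0},
    {"grip": 1,"x": 0,"y": 0,"z": 0,"spin": 0},
    {"grip": 1,"x": 0,"y": 0,"z": 0,"spin": 0}
  ]
}}

```text
t: 8.35
tool_pos: [0.5813, -0.085, 0.2285]
tcp_rot: [-0.423, -3.112, 0.0]
force: [-0.5, -0.2, 1.1]
opening: -0.001
gripper_force: 0.0
```

```bash
python3 - <<'E'
from h import *
s=arm.get_state();print(s["t"],s["tool_pos"],s["force"])
im,d=arm.grab_frame("wrist");cv2.imwrite("pics/w6.png",im)
E
```

```text
8.35 [ 0.58127293 -0.08497465  0.2285465 ] [-0.45297354 -0.21130559  1.09571619]
```

View pics/w6.png

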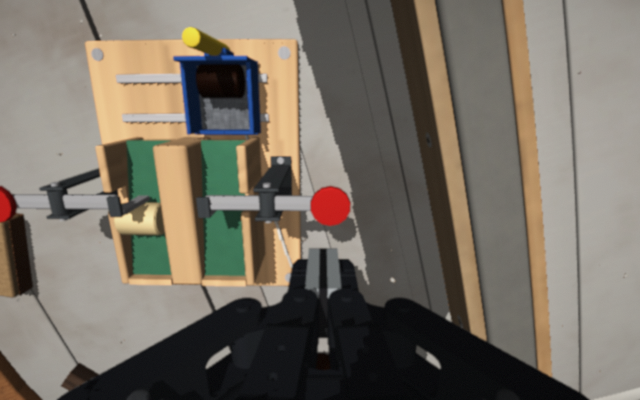

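The dowel rests in the tray (220,80), the left lever is back up (pad at 330,206), and the pale dowel is in place (140,218).

```bash
python3 -c "
from rig import arm
print(arm.close_job())"
```

```text
the job is handed in; nothing more can be done
None
```

I handed the job in at about 8.4 s; no verdict came back. The last wrist picture shows the dark dowel in the tray at the left-lane end stop, the left lever back up with its gate shut, and the pale dowel still behind its gate.

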